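# Stow the honey can and mug on the stall's slide-out tray

### The job

Pull the wooden tray under the little shelf all the way out by its red bar. Then lift the cream honey can by its arched handle into the tray's yellow bay, and after it the blue mug by its handle into the white bay, both set down gently (not dropped) and kept upright. Finally slide the tray fully home under the shelf again; leave the green can, the jar, the tubs and the wooden spoon alone.

Things in the scene. Friction and masses are not known exactly. Their poses are not given: they have to be found in the camera images.
- stand: fixed stand with a small white shelf on four posts and the tray beneath. Origin at table level; its -x points to the robot side, the way the tray comes out. The shelf spans x = 35 to 180 mm and y = -200 to 200 mm of the stand's frame, underside 200 mm and top 220 mm above the table; posts 20 mm wide at y = +-175 mm, x = 60 and 165 mm; three small fixed sample tubs on top reach up to 254 mm
- tray (a joint): how far the tray is pulled out towards the stand's -x, m: 0 = fully home, 0.14 = fully out at its stop; slides with about 1.5 N friction and stays where it is left
- tray_bar (a point): middle of the tray's red pull bar, 12 x 12 mm thick and 120 mm long along the stand's y, 60 mm above the table and 45 mm in front of the tray's front lip; moves with the tray. Its axes are the stand's axes
- yellow_bay (a point): centre of the yellow floor of the tray's bay on the stand's +y side, at the floor's surface, 16 mm above the table; moves with the tray. Each bay is 148 mm (x) by 142 mm (y), with lips 16 mm above the floor around it and a 10 mm rib between the two. It lies 125 mm behind the bar (+x)
- white_bay (a point): the same for the white-floored bay on the stand's -y side
- can: cream enamelled honey can with a fixed cream lid, 102 mm diameter, 101 mm high without its handle, 158 mm with it, 0.3 to 0.7 kg. Origin at the centre of its underside, z up its axis
- can_handle: the can's rigid, upright arched handle (does not fold): a horizontal wooden grip, 16 mm thick and 60 mm long along its y axis, on two thin wires. Origin at the centre of the grip, 150 mm above the can's underside
- mug: blue enamelled mug, empty, 80 mm diameter, 85 mm high, wall 4 mm, about 0.2 kg. Origin at the centre of its underside, z up, the handle on its -x side
- mug_handle: the mug's squarish handle in its x-z plane, 12 mm thick along y: an upright strap 12 x 12 mm, 69 to 81 mm from the mug's axis, 16 to 76 mm above its underside, joined to the wall by a top arm (64 to 76 mm high) and a bottom arm (16 to 26 mm). Origin 68 mm from the mug's axis towards -x, 60 mm above its underside: pinch there across y from above
- green_can: green can of the same shape as the cream one, bystander; origin at the centre of its underside
- jar: honey jar with a green cap, 80 mm diameter, 130 mm high, bystander; origin at the centre of its underside
- tubs: two orange tubs with white lids in one stack, 106 mm diameter, 114 mm high, bystander; origin at the centre of its underside
- spoon: wooden spoon lying on the table, bystander; origin on its underside

How it is judged:
By the outcome, as a careful person would: the job done as asked, in the order asked, and still so for the second after the job is handed in, with the robot touching nothing.
It also fails if it takes over 67 s, if anything falls off the work surface, if the arm or the gripper's body presses on something with over 40 N, if the wrist force passes 120 N, or if a joint passes its speed limit or range.

### The arm

A 6-joint arm with a two-finger parallel gripper is mounted at the origin on the work surface. World frame = base frame: x ahead of the robot, y to its left, z up, the work surface at z = 0. Lengths are in mm, angles in degrees, forces in N, time in s.
With the tool pointing down it reaches from about 300 to 850 mm from the base axis. Payload 4.2 kg.
Tool frame: the origin (TCP) lies midway between the tips of the shut fingers; the grasp point (between the pads) lies 19 mm behind it; z points along the fingers, y is the line along which they close (so a half turn about z gives the same grasp; the last joint's range is limited). The gripper opens to 91 mm and grips with 3 to 60 N. Pads are 32 mm wide; open, the fingers measure 118 mm over their backs; the gripper's body (76 mm by 178 mm) begins 60 mm behind the grasp point.
Start: joints at [75.974, 18.312, 89.639, -0, 72.044, -1.146], TCP at [128.175, 560.548, 213.976] pointing down, gripper open.
Joint ranges: [-177.97, 177.97], [-48.28, 115.42], [12.27, 149.76], [-77.06, 257.06], [2.81, 150.46], [-146.56, 146.56]. Speed limits (degrees/s): [147.25, 147.25, 180, 180, 180, 180].

### API

Orientations are given as [roll, pitch, yaw] about the fixed x, y, z axes, in that order (R = Rz(yaw) Ry(pitch) Rx(roll)).
In Python, from workcell import env gives the robot as it stands.
- The arm moves only by the tool send_rows, never from a script. Its argument "steps" is a list that holds one entry, the list of rows, each a list of 5 numbers: the shift along the tool's x, y, z scaled (see below), then the turn about the tool's z scaled (see below), then the opening, from 0 (shut) to 1 (fully open). In form: [[[dx, dy, dz, yaw, fingers], ...]]. A call has 1 to 5 rows; each row shifts and turns the commanded pose from where the row before left it, along the tool's axes as they then stand; what a row does not reach is not made up. The controller multiplies each number of a shift by 0.04 m and each number of a turn by 0.12 rad. A row lasts 1/12 s, in which the tool goes at most 41.7 mm and 7.16 degrees, less where a joint would pass 70% of its speed; a pose out of reach is approached as far as the arm can. A call with a number of a shift or a turn outside -1 to 1 is refused whole. A call with a gripper value outside its range is refused whole. The fingers move at their own pace and stop on an object; "squeeze" is the grip in N (left out, the last holds). Time passes only in rows, so rows that do not move let the fingers close. It gives the time, the measured TCP pose, the force, the opening and the grip force at its end, in the units of the state.
- env.state(): the state, without advancing time (a new reading comes with each control period).
- env.grab_frame(name): name is "scene" or "top"; returns a dict with "pixels" (420x560x3 uint8, red, green, blue), "depth" (420x560 float32, mm along the optical axis (not along the pixel's ray), 0 where there is no reading), "intrinsics" (3x3 intrinsics, pixels), "cam_to_world" (4x4, takes a point from camera to world coordinates). Camera axes: x right, y down, z forward; pixel columns grow to the right and rows downward; lengths in mm; the calibration is good to about 2 mm. A picture is of the moment at which its call begins.
- env.job_done(): hands the job in; it is judged then, once.
The state is a dict: "time_s": time; "qpos": joint angles; "qvel": joint speeds; "effort": joint torques, N m; "ee_pos": TCP position; "ee_rot": TCP orientation; "force": force on the tool from outside, world axes, zero at the start; "torque": the same for the moment, N m; "gripper_width": finger opening in mm; "gripper_force": force on a finger pad.
Only numpy, scipy, OpenCV 4.12 (cv2) and the standard library are available. Lean on these libraries where they do the work, as an engineer would, in place of code of your own. Each camera call takes 0.05 s, during which the arm holds its last target. There are 200 camera calls.

## Working session

There is one attempt and no reset: what is moved stays moved. The work goes in short steps, Python scripts to look and compute and a tool call to move; the robot and the scene stay as the last step left them, time stands still between calls to the robot, and variables do not carry over. Pictures are saved under pics/ and viewed, at most 10 in all, crops included, and the job is handed in when it is done.

Besides the shell and the picture viewer there is one more tool, called after ">>>" as name(argument=value, ...), one argument or row to a line, values as JSON. send_rows: Moves the arm, as the interface text tells. Shifts and turns lie within -1 to 1; 1 stands for 0.04 m of shift or 0.12 rad of turn. Its arguments: {"type":"object","properties":{"steps":{"type":"array"},"squeeze":{"type":"number"}},"required":["steps"]}

```bash
mkdir -p pics; ls
python3 - <<'E'
from workcell import env
import cv2,numpy as np,pickle
s=env.state();print(s)
for n in("scene","top"):
    f=env.grab_frame(n);pickle.dump(f,open(f"pics/{n}0.pkl","wb"))
    cv2.imwrite(f"pics/{n}0.png",f["pixels"][:,:,::-1]);print(n,f["intrinsics"],f["cam_to_world"])
E
```

```text
pics
{'time_s': 0.0, 'qpos': array([ 7.59742746e+01,  1.83496427e+01,  8.97058242e+01, -1.39377595e-03,
        7.20427663e+01, -1.14610734e+00]), 'qvel': array([-0.01317182, -0.00427251,  0.05044574,  0.05652288, -0.06214875,
       -0.10410545]), 'effort': array([ 1.32083307e-03, -4.12450862e+01, -2.31977373e+01,  7.27516576e-02,
        4.54723800e-02, -1.26751538e-04]), 'ee_pos': array([128.0574482 , 560.04823213, 213.14424761]), 'ee_rot': array([-1.79901760e+02, -6.39983871e-04,  1.67120812e+02]), 'force': array([ 0.02778825, -0.57014214,  1.04008298]), 'torque': array([-0.03848515,  0.04203042,  0.00852638]), 'gripper_force': 0.0, 'gripper_width': 91.3287171302887}
scene [[403.93776155   0.         273.94473247]
 [  0.         403.93776155 215.989245  ]
 [  0.           0.           1.        ]] [[ 9.80107511e-01 -1.23521407e-01  1.55343905e-01  3.69424189e+02]
 [-1.98060419e-01 -6.58839265e-01  7.25742994e-01 -1.05527140e+03]
 [ 1.27018680e-02 -7.42073638e-01 -6.70198014e-01  1.07091048e+03]
 [ 0.00000000e+00  0.00000000e+00  0.00000000e+00  1.00000000e+00]]
top [[431.54937801   0.         271.68797225]
 [  0.         431.54937801 212.86503367]
 [  0.           0.           1.        ]] [[-2.79644604e-02 -9.86606174e-01  1.60705465e-01  3.45336584e+02]
 [-9.99608013e-01  2.78169858e-02 -3.16783719e-03 -2.08954541e+01]
 [-1.34493391e-03 -1.60731058e-01 -9.86997324e-01  1.62092297e+03]
 [ 0.00000000e+00  0.00000000e+00  0.00000000e+00  1.00000000e+00]]
```

View pics/scene0.png

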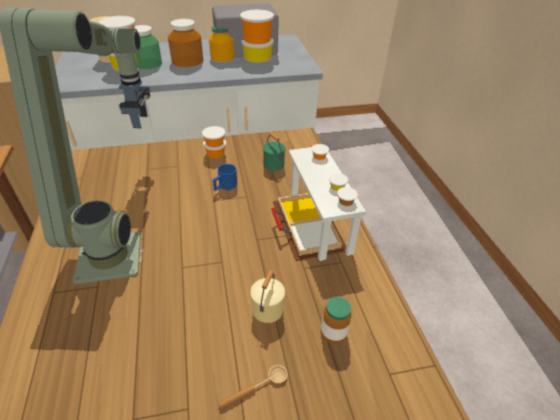

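View pics/top0.png

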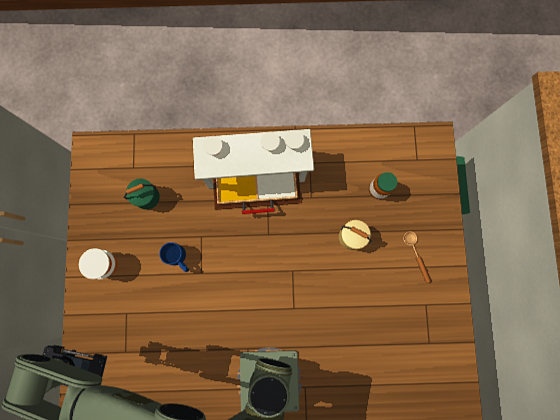

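The scene view shows the cream can at about (267,300), the mug at (227,178), the shelf at (325,185) and the red bar at (277,218). In the top view the bar is at (258,210), the can at (355,235), the mug at (172,254) and the shelf spans (193–313, 130–178).

```bash
cat > h.py <<'E'
import cv2,numpy as np
def cloud(f):
    K,T,d=f["intrinsics"],f["cam_to_world"],f["depth"].astype(float)
    v,u=np.mgrid[:420,:560]
    c=np.stack([(u-K[0,2])/K[0,0]*d,(v-K[1,2])/K[1,1]*d,d],-1)
    return c@T[:3,:3].T+T[:3,3]
def hsv(f): return cv2.cvtColor(f["pixels"],cv2.COLOR_RGB2HSV)
def box(P,m):
    r=cv2.minAreaRect(P[m][:,:2].astype(np.float32)); return [np.round(x,1) for x in r]
E
cat > meas.py <<'E'
import pickle,numpy as np,cv2
from h import *
def show(n,P,m):
    p=P[m]
    if len(p)<3: print(n,len(p));return
    print(n,len(p),"mean",p.mean(0).round(1),"min",p.min(0).round(),"max",p.max(0).round(),"rect",box(P,m))
for cam in("top","scene"):
    f=pickle.load(open(f"pics/{cam}0.pkl","rb"));P=cloud(f);H=hsv(f);h,s,v=[H[...,i].astype(int) for i in range(3)]
    x,y,z=[P[...,i] for i in range(3)];ok=(f["depth"]>0)&(x>150)&(x<900)&(abs(y)<600)&(z<400)
    print(cam)
    show("shelf",P,ok&(abs(z-220)<8)&(x>500)&(s<60))
    show("bar",P,ok&((h<6)|(h>174))&(s>150)&(z>35)&(z<90)&(v>80)&(x>450)&(abs(y)<150))
    show("yellow",P,ok&(h>20)&(h<30)&(s>180)&(z<40)&(x>450))
    can=ok&(x>400)&(x<620)&(y<-120)&(y>-330)
    show("canlid",P,can&(abs(z-101)<7)); show("cangrip",P,can&(z>138)&(z<175))
    mug=ok&(x>350)&(x<560)&(y>120)&(y<330)&(h>100)&(h<125)&(s>120)
    show("mugall",P,mug&(z>12)); show("mugtop",P,mug&(abs(z-83)<7)); show("mughandle",P,mug&(z>58)&(z<79))
    show("green",P,ok&(y>200)&(x>550)&(z>20)); show("tubs",P,ok&(y>300)&(x>350)&(x<520)&(z>20))
    show("jar",P,ok&(y<-210)&(x>580)&(z>20))
E
python3 meas.py
```

```text
top
shelf 3988 mean [767.8  38.5 220.5] min [ 697. -168.  212.] max [859. 234. 228.] rect [array([778.1,  34. ]), array([145.7, 399.1]), np.float64(2.6)]
bar 102 mean [608.3  25.7  66.3] min [601. -31.  53.] max [617.  82.  74.] rect [array([609.2,  25.7]), array([ 11.7, 114.2]), np.float64(3.0)]
yellow 762 mean [703.3 103.6  17.6] min [654.  35.   6.] max [749. 172.  36.] rect [array([702.9, 103.3]), array([ 92.8, 136.2]), np.float64(2.5)]
canlid 302 mean [ 507.2 -303.4  100.3] min [ 462. -330.   94.] max [ 560. -272.  108.] rect [array([ 511.1, -301. ]), array([57.6, 97.4]), np.float64(89.9)]
cangrip 62 mean [ 516.1 -310.6  155.9] min [ 499. -330.  140.] max [ 531. -288.  167.] rect [array([ 518. , -310.1]), array([49.8, 15.7]), np.float64(58.2)]
mugall 146 mean [439.7 303.6  63.6] min [398. 285.  14.] max [492. 329.  92.] rect [array([443.2, 313.2]), array([98.2, 38.3]), np.float64(12.5)]
mugtop 54 mean [441.  304.8  82.3] min [400. 286.  76.] max [492. 328.  90.] rect [array([444.3, 313.6]), array([95.9, 36.5]), np.float64(12.3)]
mughandle 54 mean [431.5 303.   72.1] min [400. 28
[... 1489 characters left out ...]
n [404. 286.  76.] max [496. 328.  89.] rect [array([450.2, 307.4]), array([96. , 30.8]), np.float64(6.8)]
mughandle 81 mean [452.6 304.5  69.3] min [403. 286.  58.] max [495. 322.  79.] rect [array([448.4, 307.1]), array([96.1, 28.5]), np.float64(8.6)]
green 748 mean [689.7 378.5 104.3] min [631. 200.  20.] max [783. 504. 225.] rect [array([704.4, 349.2]), array([105. , 315.6]), np.float64(11.9)]
tubs 850 mean [442.8 457.1  70.5] min [379. 300.  20.] max [500. 599. 123.] rect [array([440.4, 449.9]), array([103.7, 302.9]), np.float64(4.2)]
jar 1066 mean [ 680.5 -454.4   98.6] min [ 648. -479.   20.] max [ 727. -403.  136.] rect [array([ 687.1, -441.2]), array([75.9, 78. ]), np.float64(25.2)]
```

```bash
cat > m2.py <<'E'
import pickle
from meas import *
print("=====")
for cam in("top","scene"):
    f=pickle.load(open(f"pics/{cam}0.pkl","rb"));P=cloud(f);H=hsv(f);h,s,v=[H[...,i].astype(int) for i in range(3)]
    x,y,z=[P[...,i] for i in range(3)];ok=(f["depth"]>0)&(x>150)&(x<900)&(abs(y)<700)&(z<400)
    print(cam)
    can=ok&(x>430)&(x<600)&(y<-220)&(y>-420)
    show("canlid",P,can&(abs(z-101)<7)); g=can&(z>138)&(z<175);show("cangrip",P,g)
    mug=ok&(x>340)&(x<560)&(y>200)&(y<420)&(h>100)&(h<125)&(s>120)
    for a,b in((12,60),(60,79),(76,92)):
        m=mug&(z>a)&(z<b);show(f"mug{a}",P,m)
    top=P[mug&(z>78)][:,:2].astype(np.float32); 
    print("mug circ",cv2.minEnclosingCircle(top))
    # handle points: farthest
    show("spoon",P,ok&(y<-380)&(x<560)&(z>4)&(h<20)&(v>120)&(z<40)) if 0 else None
    np.save(f"pics/mug_{cam}.npy",P[mug&(z>12)])
    show("green",P,ok&(y>280)&(x>560)&(z>90)&(z<110)); show("tubs",P,ok&(y>420)&(x>350)&(x<520)&(z>105))
    q=P[mug&(z>60)];c=np.array([455,345])
    # plot handle
    img=np.zeros((420,560),np.uint8);img[mug]=255
    yy,xx=np.nonzero(img);cv2.imwrite(f"pics/mm_{cam}.png",cv2.resize(np.hstack([f["pixels"][yy.min()-8:yy.max()+9,xx.min()-8:xx.max()+9,::-1]]),None,fx=8,fy=8,interpolation=0))
E
python3 m2.py | sed -n '/=====/,$p'
```

```text
=====
top
canlid 478 mean [ 509.  -319.5  100. ] min [ 462. -370.   94.] max [ 560. -272.  108.] rect [array([ 510.8, -320.9]), array([97.3, 97.1]), np.float64(87.7)]
cangrip 94 mean [ 510.4 -320.8  155.8] min [ 489. -355.  140.] max [ 531. -288.  167.] rect [array([ 510.7, -321.9]), array([77.4, 15.7]), np.float64(58.2)]
mug12 135 mean [458.  341.   35.3] min [398. 285.  12.] max [498. 376.  60.] rect [array([453.5, 322.3]), array([112.7,  71. ]), np.float64(62.6)]
mug60 89 mean [445.6 326.3  71.5] min [400. 286.  60.] max [498. 376.  79.] rect [array([454.1, 323.8]), array([109.9,  72.5]), np.float64(65.4)]
mug76 91 mean [445.6 327.1  82.9] min [400. 286.  76.] max [498. 376.  91.] rect [array([454.3, 323.6]), array([108.8,  74.8]), np.float64(67.3)]
mug circ ((445.29962158203125, 326.0438232421875), 58.08066177368164)
green 514 mean [681.  446.5  99.5] min [635. 397.  90.] max [736. 499. 110.] rect [array([685. , 448.9]), array([ 99.2, 101.1]), np.float64(84.4)]
tubs 729 mean [432.1 597.6 114.5] min [380. 546. 105.] max [484. 652. 125.] rect [array([432.5, 598.4]), array([104.5, 1
[... 447 characters left out ...]
25. ]), array([118.6,  75. ]), np.float64(67.6)]
mug60 132 mean [455.9 332.6  69.7] min [403. 286.  60.] max [495. 385.  79.] rect [array([457.2, 326.1]), array([114. ,  74.1]), np.float64(68.6)]
mug76 60 mean [458.7 321.5  81.8] min [404. 286.  76.] max [496. 375.  89.] rect [array([447.2, 332.4]), array([96. , 81.1]), np.float64(6.8)]
mug circ ((450.08447265625, 324.22760009765625), 54.543312072753906)
green 243 mean [679.8 440.8 100.3] min [631. 393.  90.] max [735. 504. 109.] rect [array([681.7, 448.5]), array([104.9,  98.9]), np.float64(74.7)]
tubs 245 mean [429.7 591.8 115.4] min [380. 541. 106.] max [482. 652. 123.] rect [array([428.7, 597.4]), array([102.1, 107. ]), np.float64(15.3)]
```

View pics/mm_top.png

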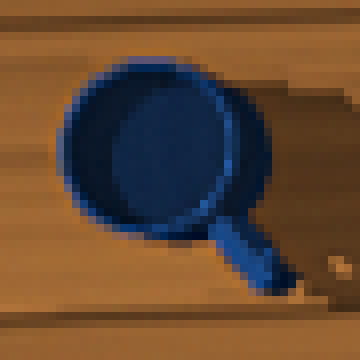

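The crop shows the mug's rim centred at about (151,149) in the crop, with the handle running down-right and ending near (285,285).

```bash
cat >> h.py <<'E'
def ray(f,u,v,z):
    K,T=f["intrinsics"],f["cam_to_world"]
    d=np.stack([(u-K[0,2])/K[0,0],(v-K[1,2])/K[1,1],np.ones_like(u,dtype=float)],-1)@T[:3,:3].T
    return T[:3,3]+d*((z-T[2,3])/d[...,2])[...,None]
E
cat > mug.py <<'E'
import pickle
from h import *
for cam in("top","scene"):
    f=pickle.load(open(f"pics/{cam}0.pkl","rb"));P=cloud(f);H=hsv(f);h,s,v=[H[...,i].astype(int) for i in range(3)]
    x,y,z=[P[...,i] for i in range(3)]
    m=(x>340)&(x<560)&(y>200)&(y<420)&(h>100)&(h<125)&(s>120)&(z>8)
    vv,uu=np.nonzero(m); u0,v0=uu.min()-8,vv.min()-8
    if cam=="top":
        # rim extents read from the x8 crop
        c=ray(f,np.array([u0+151/8-.5]),np.array([v0+149/8-.5]),85.)[0];print("rim centre",c)
    for zz in(76.,):
        q=ray(f,uu.astype(float),vv.astype(float),zz)[:,:2]-c[:2]
        r=np.hypot(*q.T);k=(r>48)&(q[:,0]<0)&(q[:,1]<0)&(z[m]>55)
        print(cam,k.sum(),"r",r[k].max(),"dir",np.degrees(np.arctan2(*q[k].mean(0)[::-1])),"mean",q[k].mean(0)+c[:2])
        p=P[m][k];print("depth-based",p.mean(0),np.degrees(np.arctan2(*(p.mean(0)-c)[1::-1])))
E
python3 mug.py
```

```text
rim centre [460.68825067 338.06369726  85.        ]
top 33 r 81.24775253731916 dir -139.1595624266904 mean [412.27388265 296.21387139]
depth-based [412.29391144 296.3229024   75.411627  ] -139.22177041675883
scene 35 r 96.96495436323919 dir -121.93096893162989 mean [428.72343137 286.77188484]
depth-based [429.36765751 299.73667263  66.35720819] -129.25546861405172
```

```bash
cat > plan.py <<'E'
import numpy as np
from workcell import env
def plan(segs,start=None):
    """segs: (x,y,z,yaw,fingers,rows). Prints scaled rows in groups of 5, simulating the rounding."""
    s=env.state(); p,yaw=(s["ee_pos"].copy(),s["ee_rot"][2]) if start is None else (np.array(start[:3],float),start[3])
    print("t",round(s["time_s"],2),"pos",p.round(1),"rot",s["ee_rot"].round(1)); out=[]
    for x,y,z,yt,fg,n in segs:
        for i in range(n):
            k=n-i; d=(np.array([x,y,z])-p)/k; dy=((yt-yaw+180)%360-180)/k
            a=np.radians(yaw); X=np.array([np.cos(a),np.sin(a),0]);Y=np.array([np.sin(a),-np.cos(a),0])
            r=np.round([d@X/40,d@Y/40,-d[2]/40,-np.radians(dy)/.12],2)+0.
            assert abs(r).max()<=1,(r,x,y); p=p+40*(r[0]*X+r[1]*Y-np.array([0,0,r[2]])); yaw-=np.degrees(r[3]*.12)
            out.append([*map(float,r),fg])
    for i in range(0,len(out),5): print(out[i:i+5])
    print("end",p.round(1),round(yaw,1))
E
python3 -c "
from plan import *
plan([(480,120,213,120,1,15),(607,26,180,92.7,.6,5)])"
```

```text
t 0.1 pos [128.1 560.1 213.2] rot [-179.9   -0.   167.1]
[[-0.74, -0.58, 0.0, 0.46, 1], [-0.77, -0.54, 0.0, 0.46, 1], [-0.79, -0.5, 0.0, 0.46, 1], [-0.82, -0.46, 0.0, 0.46, 1], [-0.85, -0.41, 0.0, 0.46, 1]]
[[-0.87, -0.36, 0.0, 0.46, 1], [-0.88, -0.31, 0.0, 0.45, 1], [-0.9, -0.27, 0.0, 0.46, 1], [-0.91, -0.22, 0.0, 0.45, 1], [-0.93, -0.17, 0.0, 0.46, 1]]
[[-0.93, -0.11, 0.0, 0.45, 1], [-0.94, -0.06, 0.0, 0.46, 1], [-0.94, -0.01, 0.0, 0.45, 1], [-0.94, 0.04, 0.0, 0.46, 1], [-0.93, 0.09, 0.0, 0.45, 1]]
[[-0.72, 0.31, 0.17, 0.79, 0.6], [-0.69, 0.38, 0.16, 0.8, 0.6], [-0.65, 0.45, 0.17, 0.79, 0.6], [-0.61, 0.51, 0.16, 0.8, 0.6], [-0.56, 0.56, 0.17, 0.79, 0.6]]
end [607.1  26.  180. ] 92.7
```

>>> send_rows(
  steps=[
    [[-0.74,-0.58,0,0.46,1],[-0.77,-0.54,0,0.46,1],[-0.79,-0.5,0,0.46,1],[-0.82,-0.46,0,0.46,1],[-0.85,-0.41,0,0.46,1]],
  ],
)

```text
time_s: 0.52
ee_pos: [246.2, 412.2, 213.6]
ee_rot: [-180.0, 0.0, 151.2]
force: [0.1, 0.4, 1.1]
gripper_width: 91.4
gripper_force: 0.0
```

>>> send_rows(
  steps=[
    [[-0.87,-0.36,0,0.46,1],[-0.88,-0.31,0,0.45,1],[-0.9,-0.27,0,0.46,1],[-0.91,-0.22,0,0.45,1],[-0.93,-0.17,0,0.46,1]],
  ],
)

```text
time_s: 0.93
ee_pos: [363.2, 265.2, 213.8]
ee_rot: [-180.0, -0.0, 135.5]
force: [1.0, 0.4, 0.6]
gripper_width: 90.9
gripper_force: 0.0
```

>>> send_rows(
  steps=[
    [[-0.93,-0.11,0,0.45,1],[-0.94,-0.06,0,0.46,1],[-0.94,-0.01,0,0.45,1],[-0.94,0.04,0,0.46,1],[-0.93,0.09,0,0.45,1]],
  ],
)

```text
time_s: 1.35
ee_pos: [480.9, 118.7, 213.7]
ee_rot: [-180.0, -0.0, 119.8]
force: [0.2, 0.7, -0.6]
gripper_width: 91.3
gripper_force: 0.0
```

>>> send_rows(
  steps=[
    [[-0.72,0.31,0.17,0.79,0.6],[-0.69,0.38,0.16,0.8,0.6],[-0.65,0.45,0.17,0.79,0.6],[-0.61,0.51,0.16,0.8,0.6],[-0.56,0.56,0.17,0.79,0.6]],
  ],
)

```text
time_s: 1.77
ee_pos: [608.1, 25.2, 180.0]
ee_rot: [-180.0, -0.0, 92.4]
force: [0.6, -0.4, 0.2]
gripper_width: 60.4
gripper_force: 0.0
```

```bash
python3 -c "
from plan import *
plan([(607,26,180,92.7,.6,1),(607,26,80,92.7,.6,4),(607,26,42,92.7,.6,5)])
print(env.state()['gripper_width'],env.state()['qvel'].round(1))"
```

```text
t 1.77 pos [608.1  25.2 180. ] rot [-180.    -0.    92.4]
[[0.02, -0.03, 0.0, -0.04, 0.6], [0.0, 0.0, 0.62, 0.0, 0.6], [0.0, 0.0, 0.63, 0.0, 0.6], [0.0, 0.0, 0.62, 0.0, 0.6], [0.0, 0.0, 0.63, 0.0, 0.6]]
[[0.0, 0.0, 0.19, 0.0, 0.6], [0.0, 0.0, 0.19, 0.0, 0.6], [0.0, 0.0, 0.19, 0.0, 0.6], [0.0, 0.0, 0.19, 0.0, 0.6], [0.0, 0.0, 0.19, 0.0, 0.6]]
end [606.8  26.   42. ] 92.7
60.38014282739001 [-22.7  29.1 -33.4   0.3   4.   41.7]
```

>>> send_rows(
  steps=[
    [[0.02,-0.02,0,-0.04,0.6],[0,0,0.62,0,0.6],[0,0,0.63,0,0.6],[0,0,0.62,0,0.6],[0,0,0.63,0,0.6]],
  ],
)

```text
time_s: 2.18
ee_pos: [605.7, 27.5, 79.6]
ee_rot: [-180.0, -0.0, 93.1]
force: [-0.1, 0.2, 0.1]
gripper_width: 54.9
gripper_force: 0.0
```

>>> send_rows(
  steps=[
    [[0,0,0.19,0,0.6],[0,0,0.19,0,0.6],[0,0,0.19,0,0.6],[0,0,0.19,0,0.6],[0,0,0.19,0,0.6]],
  ],
)

```text
time_s: 2.6
ee_pos: [607.2, 27.3, 43.3]
ee_rot: [179.9, -0.0, 93.0]
force: [-0.2, -0.4, -0.9]
gripper_width: 54.8
gripper_force: 0.0
```

>>> send_rows(
  steps=[
    [[0,0,0,0,0.3],[0,0,0,0,0.15],[0,0,0,0,0],[0,0,0,0,0],[0,0,0,0,0]],
  ],
  squeeze=25,
)

```text
time_s: 3.02
ee_pos: [606.7, 27.2, 43.3]
ee_rot: [179.9, -0.0, 93.0]
force: [-0.1, -0.4, 0.4]
gripper_width: 24.2
gripper_force: 0.0
```

```bash
python3 -c "
from plan import *
import math
s=env.state();print(s['gripper_width'],s['gripper_force'],s['force'])
p=s['ee_pos'];a=math.radians(2.7)
plan([(p[0]-139*math.cos(a),p[1]-139*math.sin(a),p[2],92.7,0,10)])"
```

```text
24.170895732438602 0.0 [-0.06268246 -0.40583989  0.41162541]
t 3.02 pos [606.7  27.2  43.3] rot [179.9  -0.   93. ]
[[0.0, -0.35, 0.0, 0.0, 0], [0.0, -0.35, 0.0, 0.0, 0], [0.0, -0.35, 0.0, 0.01, 0], [0.0, -0.35, 0.0, 0.0, 0], [0.0, -0.35, 0.0, 0.01, 0]]
[[0.0, -0.34, 0.0, 0.0, 0], [0.0, -0.35, 0.0, 0.01, 0], [0.0, -0.35, 0.0, 0.0, 0], [0.01, -0.34, 0.0, 0.01, 0], [0.0, -0.35, 0.0, 0.0, 0]]
end [467.7  20.6  43.3] 92.7
```

>>> send_rows(
  steps=[
    [[0,0,0,0,0],[0,0,0,0,0],[0,0,0,0,0],[0,-0.1,0,0,0],[0,-0.25,0,0,0]],
  ],
  squeeze=25,
)

```text
time_s: 3.43
ee_pos: [594.2, 26.6, 43.0]
ee_rot: [179.8, -0.0, 93.0]
force: [3.0, 0.8, 0.7]
gripper_width: 11.8
gripper_force: 25.0
```

>>> send_rows(
  steps=[
    [[0,-0.35,0,0,0],[0,-0.35,0,0,0],[0,-0.35,0,0.01,0],[0,-0.35,0,0,0],[0,-0.35,0,0,0]],
  ],
)

```text
time_s: 3.85
ee_pos: [521.7, 23.1, 43.1]
ee_rot: [179.9, -0.0, 92.9]
force: [2.7, 1.5, -0.1]
gripper_width: 11.7
gripper_force: 25.0
```

>>> send_rows(
  steps=[
    [[0,-0.35,0,0,0],[0,-0.35,0,0.01,0],[0,-0.25,0,0,0],[0,-0.15,0,0,0],[0,-0.1,0,0,0]],
  ],
)

```text
time_s: 4.27
ee_pos: [473.8, 20.8, 43.0]
ee_rot: [180.0, -0.0, 92.9]
force: [1.8, 4.6, 0.7]
gripper_width: 11.4
gripper_force: 25.0
```

```bash
python3 -c "
from plan import *
s=env.state();print(s['ee_pos'],s['gripper_width'],s['gripper_force'],s['force'])"
```

```text
[473.775705    20.81530408  43.0315212 ] 11.397030954344606 24.996614456176758 [1.76022867 4.6149277  0.69435729]
```

>>> send_rows(
  steps=[
    [[0,-0.08,0,0,0],[0,-0.08,0,0,0],[0,0,0,0,0]],
  ],
)

```text
time_s: 4.52
ee_pos: [469.9, 20.6, 43.0]
ee_rot: [179.8, -0.0, 92.8]
force: [4.2, 5.4, 1.0]
gripper_width: 11.5
gripper_force: 25.0
```

>>> send_rows(
  steps=[
    [[0,-0.05,0,0,0],[0,-0.05,0,0,0],[0,0,0,0,0]],
  ],
)

```text
time_s: 4.77
ee_pos: [470.0, 20.6, 43.0]
ee_rot: [179.3, -0.0, 92.8]
force: [12.6, 6.2, -8.8]
gripper_width: 11.8
gripper_force: 25.0
```

```bash
python3 -c "
from plan import *
plan([(470,20.6,43,92.8,.6,5),(470,21,80,92.7,.6,2),(480,0,185,88,.6,3),(508.5,-322,185,59,.6,10),(508.5,-322,131,59,.6,5)])"
```

```text
t 4.77 pos [470.   20.6  43. ] rot [179.3  -0.   92.8]
[[0.0, 0.0, 0.0, 0.0, 0.6], [0.0, 0.0, 0.0, 0.0, 0.6], [0.0, 0.0, 0.0, 0.0, 0.6], [0.0, 0.0, 0.0, 0.0, 0.6], [0.0, 0.0, 0.0, 0.01, 0.6]]
[[0.0, 0.0, -0.46, 0.01, 0.6], [0.01, 0.0, -0.46, 0.0, 0.6], [-0.18, 0.07, -0.88, 0.23, 0.6], [-0.18, 0.08, -0.87, 0.23, 0.6], [-0.17, 0.09, -0.88, 0.22, 0.6]]
[[-0.8, 0.1, 0.0, 0.42, 0.6], [-0.8, 0.14, 0.0, 0.42, 0.6], [-0.79, 0.18, 0.0, 0.42, 0.6], [-0.78, 0.22, 0.0, 0.42, 0.6], [-0.77, 0.26, 0.0, 0.42, 0.6]]
[[-0.75, 0.29, 0.0, 0.42, 0.6], [-0.73, 0.33, 0.0, 0.43, 0.6], [-0.72, 0.37, 0.0, 0.42, 0.6], [-0.7, 0.41, 0.0, 0.43, 0.6], [-0.67, 0.44, 0.0, 0.42, 0.6]]
[[0.0, 0.0, 0.27, 0.0, 0.6], [0.0, 0.0, 0.27, 0.0, 0.6], [0.0, 0.0, 0.27, 0.0, 0.6], [0.0, 0.0, 0.27, 0.0, 0.6], [0.0, 0.0, 0.27, 0.0, 0.6]]
end [ 508.6 -321.9  131. ] 59.0
```

>>> send_rows(
  steps=[
    [[0,0.08,0,0,0.6],[0,0,0,0,0.6],[0,0,0,0,0.6],[0,0,0,0,0.6],[0,0,0,0,0.6]],
  ],
)

```text
time_s: 5.18
ee_pos: [466.6, 19.8, 42.5]
ee_rot: [-179.9, 0.0, 92.9]
force: [0.5, 0.1, -0.3]
gripper_width: 42.1
gripper_force: 0.0
```

>>> send_rows(
  steps=[
    [[0,0,-0.46,0,0.6],[0,0,-0.46,0,0.6],[-0.18,0.07,-0.88,0.23,0.6],[-0.18,0.08,-0.87,0.23,0.6],[-0.17,0.09,-0.88,0.22,0.6]],
  ],
)

```text
time_s: 5.6
ee_pos: [476.4, -1.3, 186.0]
ee_rot: [-179.9, 0.0, 88.1]
force: [0.9, -0.2, -0.8]
gripper_width: 54.5
gripper_force: 0.0
```

>>> send_rows(
  steps=[
    [[-0.8,0.1,0,0.42,0.6],[-0.8,0.14,0,0.42,0.6],[-0.79,0.18,0,0.42,0.6],[-0.78,0.22,0,0.42,0.6],[-0.77,0.26,0,0.42,0.6]],
  ],
)

```text
time_s: 6.02
ee_pos: [491.6, -163.8, 184.8]
ee_rot: [-180.0, 0.0, 73.6]
force: [0.9, 0.6, 0.7]
gripper_width: 54.9
gripper_force: 0.0
```

>>> send_rows(
  steps=[
    [[-0.75,0.29,0,0.42,0.6],[-0.73,0.33,0,0.43,0.6],[-0.72,0.37,0,0.42,0.6],[-0.7,0.41,0,0.43,0.6],[-0.67,0.44,0,0.42,0.6]],
  ],
)

```text
time_s: 6.43
ee_pos: [506.1, -324.3, 184.5]
ee_rot: [-179.9, 0.0, 59.0]
force: [0.8, -0.2, 1.3]
gripper_width: 54.2
gripper_force: 0.0
```

```bash
python3 -c "
from plan import *
import cv2,pickle
from h import *
plan([(508.5,-322,131,59,.6,5)])
for c in('scene','top'):
    f=env.grab_frame(c);pickle.dump(f,open(f'pics/{c}1.pkl','wb'))
    P=cloud(f);H=hsv(f);x,y,z=[P[...,i] for i in range(3)]
    b=((H[...,0]<6)|(H[...,0]>174))&(H[...,1]>150)&(z>35)&(z<90)&(x>400)&(x<640)&(abs(y)<150)
    print(c,'bar',box(P,b),P[b].mean(0).round(1))
    yl=(H[...,0]>20)&(H[...,0]<30)&(H[...,1]>180)&(z<40)&(x>450)&(x<800)&(abs(y)<250);print('yellow',box(P,yl))
    cv2.imwrite(f'pics/{c}1.png',f['pixels'][:,:,::-1])
t=cv2.imread('pics/scene1.png')[200:380,180:380];u=cv2.imread('pics/top1.png')[120:300,190:430]
cv2.imwrite('pics/c1.png',np.hstack([cv2.resize(t,(400,360)),cv2.resize(u,(400,300))[:300].copy() if 0 else cv2.resize(u,(400,360))]))
"
```

```text
t 6.43 pos [ 506.1 -324.3  184.5] rot [-179.9    0.    59. ]
[[0.02, 0.0, 0.27, 0.0, 0.6], [0.01, 0.01, 0.27, 0.0, 0.6], [0.02, 0.0, 0.27, 0.0, 0.6], [0.01, 0.01, 0.26, 0.0, 0.6], [0.02, 0.0, 0.27, 0.0, 0.6]]
end [ 508.5 -322.   130.9] 59.0
scene bar [array([471.2,  37.1]), array([10.4, 66.1]), np.float64(0.8)] [470.4  36.3  66.9]
yellow [array([595. ,  93.6]), array([128. , 151.4]), np.float64(87.5)]
top bar [array([471.8,  19.7]), array([ 11.5, 116.4]), np.float64(4.1)] [471.6  19.2  66.5]
yellow [array([592.9,  97.9]), array([147.7, 139. ]), np.float64(2.7)]
```

View pics/c1.png

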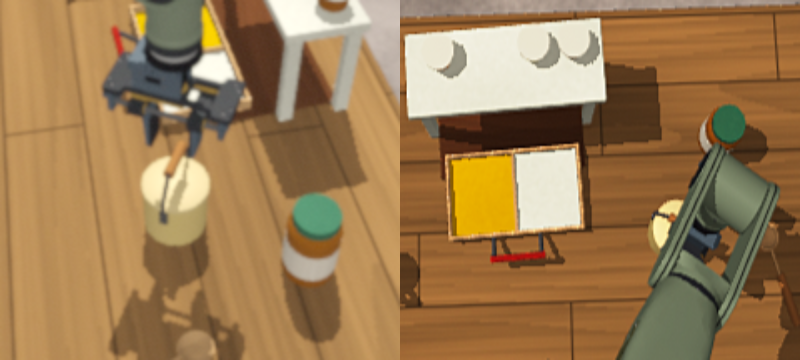

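The left half shows the open fingers above the can's grip (about 178,158). The right half shows the tray fully out, with the yellow bay at (485,195) and the white at (548,190).

>>> send_rows(
  steps=[
    [[0.02,0,0.27,0,0.6],[0.01,0.01,0.27,0,0.6],[0.02,0,0.27,0,0.6],[0.01,0.01,0.26,0,0.6],[0.02,0,0.27,0,0.6]],
  ],
)

```text
time_s: 6.95
ee_pos: [508.9, -319.1, 129.6]
ee_rot: [-179.9, -0.0, 59.3]
force: [0.2, -0.8, 0.3]
gripper_width: 55.0
gripper_force: 0.0
```

>>> send_rows(
  steps=[
    [[0,0,0,0,0],[0,0,0,0,0],[0,0,0,0,0],[0,0,0,0,0],[0,0,0,0,0]],
  ],
  squeeze=30,
)

```text
time_s: 7.37
ee_pos: [509.6, -320.7, 131.8]
ee_rot: [179.9, 0.0, 59.2]
force: [-0.1, 0.9, 0.6]
gripper_width: 24.4
gripper_force: 0.0
```

>>> send_rows(
  steps=[
    [[0,0,0,0,0],[0,0,0,0,0],[0,0,0,0,0]],
  ],
)

```text
time_s: 7.62
ee_pos: [509.8, -320.8, 131.6]
ee_rot: [179.9, -0.0, 59.2]
force: [1.3, -0.3, 0.9]
gripper_width: 15.6
gripper_force: 30.0
```

```bash
python3 -c "
from plan import *
s=env.state();print(s['gripper_width'],s['gripper_force'],s['force'],s['torque'],s['ee_rot'])"
```

```text
15.600297574585586 30.000058114528656 [ 1.2827527  -0.31583943  0.86732288] [-0.25048741 -0.06714111 -0.01044525] [ 1.79892834e+02 -2.53152762e-03  5.91730946e+01]
```

```bash
python3 -c "
from plan import *
plan([(509.8,-320.8,137,59.2,0,2),(509.8,-320.8,210,59.2,0,3),(512,-300,215,60,0,1),(580,52,215,72,0,12),(592,94,210,75,0,2)])"
```

```text
t 7.62 pos [ 509.8 -320.8  131.6] rot [179.9  -0.   59.2]
[[0.0, 0.0, -0.07, 0.0, 0], [0.0, 0.0, -0.06, 0.0, 0], [0.0, 0.0, -0.61, 0.0, 0], [0.0, 0.0, -0.61, 0.0, 0], [0.0, 0.0, -0.61, 0.0, 0]]
[[0.48, -0.22, -0.12, -0.12, 0], [0.71, -0.24, 0.0, -0.15, 0], [0.71, -0.23, 0.0, -0.15, 0], [0.71, -0.22, 0.0, -0.14, 0], [0.72, -0.21, 0.0, -0.15, 0]]
[[0.72, -0.19, 0.0, -0.14, 0], [0.72, -0.18, 0.0, -0.15, 0], [0.73, -0.17, 0.0, -0.14, 0], [0.73, -0.16, 0.0, -0.15, 0], [0.73, -0.14, 0.0, -0.14, 0]]
[[0.74, -0.13, 0.0, -0.15, 0], [0.74, -0.12, 0.0, -0.14, 0], [0.73, -0.1, 0.0, -0.15, 0], [0.55, -0.02, 0.06, -0.22, 0], [0.55, -0.01, 0.06, -0.21, 0]]
end [592.   94.2 210. ] 75.0
```

>>> send_rows(
  steps=[
    [[0,0,-0.07,0,0],[0,0,-0.2,0,0],[0,0,-0.5,0,0],[0,0,-0.7,0,0],[0,0,-0.4,0,0]],
  ],
  squeeze=40,
)

```text
time_s: 8.03
ee_pos: [509.3, -320.5, 207.9]
ee_rot: [180.0, -0.0, 59.2]
force: [0.9, -0.9, -5.1]
gripper_width: 15.1
gripper_force: 40.0
```

>>> send_rows(
  steps=[
    [[0.3,-0.12,-0.12,-0.12,0],[0.5,-0.18,0,-0.15,0],[0.71,-0.23,0,-0.15,0],[0.71,-0.22,0,-0.14,0],[0.72,-0.21,0,-0.15,0]],
  ],
)

```text
time_s: 8.45
ee_pos: [530.6, -196.2, 209.3]
ee_rot: [-179.8, -0.0, 64.1]
force: [-0.7, 0.7, -4.6]
gripper_width: 15.4
gripper_force: 40.0
```

>>> send_rows(
  steps=[
    [[0.72,-0.19,0,-0.14,0],[0.72,-0.18,0,-0.15,0],[0.73,-0.17,0,-0.14,0],[0.73,-0.16,0,-0.15,0],[0.73,-0.14,0,-0.14,0]],
  ],
)

```text
time_s: 8.87
ee_pos: [558.6, -49.7, 209.4]
ee_rot: [-179.8, 0.0, 69.1]
force: [0.9, 0.4, -5.4]
gripper_width: 14.9
gripper_force: 40.0
```

>>> send_rows(
  steps=[
    [[0.74,-0.13,0,-0.15,0],[0.74,-0.12,0,-0.14,0],[0.73,-0.1,0,-0.15,0],[0.6,-0.02,0,-0.2,0],[0.4,-0.01,0,-0.2,0]],
  ],
)

```text
time_s: 9.28
ee_pos: [586.7, 77.7, 209.3]
ee_rot: [-179.8, -0.1, 75.0]
force: [0.4, -0.4, -5.3]
gripper_width: 15.1
gripper_force: 40.0
```

```bash
python3 -c "
from plan import *
import cv2
s=env.state();print(s['gripper_width'],s['gripper_force'],s['force'],s['torque'])
plan([(592.5,99,190,75,0,3),(592.5,99,156,75,0,4)])
f=env.grab_frame('scene');cv2.imwrite('pics/s2.png',cv2.resize(f['pixels'][130:300,200:400,::-1],(600,510)))"
```

```text
15.145169468499947 39.998695850372314 [ 0.40138125 -0.39287498 -5.29649022] [-0.27893412 -0.00226881 -0.01384544]
t 9.28 pos [586.7  77.7 209.3] rot [-1.798e+02 -1.000e-01  7.500e+01]
[[0.18, 0.0, 0.16, 0.0, 0], [0.19, 0.0, 0.16, 0.0, 0], [0.18, 0.0, 0.16, 0.0, 0], [0.0, 0.0, 0.21, 0.0, 0], [0.0, 0.0, 0.21, 0.0, 0]]
[[0.0, 0.0, 0.22, 0.0, 0], [0.0, 0.0, 0.21, 0.0, 0]]
end [592.4  98.9 156.1] 75.0
```

View pics/s2.png

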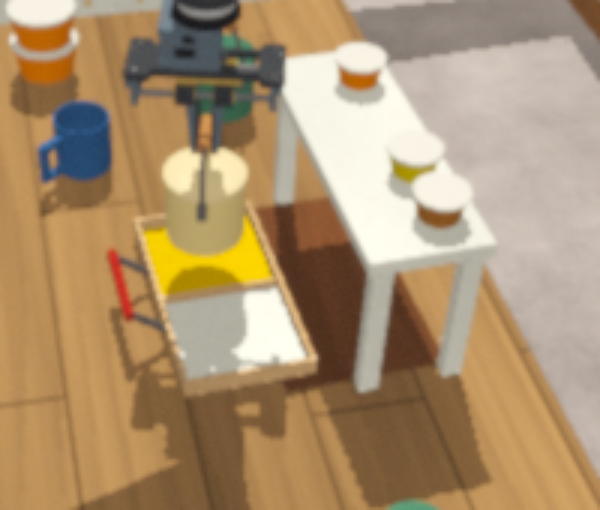

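The can hangs upright over the yellow bay at about (205,200).

>>> send_rows(
  steps=[
    [[0.18,0,0.25,0,0],[0.19,0,0.35,0,0],[0.18,0,0.35,0,0],[0,0,0.25,0,0],[0,0,0.12,0,0]],
  ],
)

```text
time_s: 9.75
ee_pos: [591.6, 95.0, 154.9]
ee_rot: [-179.7, 0.2, 74.8]
force: [-1.2, -1.0, -5.4]
gripper_width: 15.4
gripper_force: 40.0
```

>>> send_rows(
  steps=[
    [[0,0,0.07,0,0],[0,0,0.05,0,0],[0,0,0.04,0,0],[0,0,0,0,0]],
  ],
)

```text
time_s: 10.08
ee_pos: [593.9, 94.9, 151.8]
ee_rot: [180.0, -0.0, 74.8]
force: [0.4, 0.3, -6.3]
gripper_width: 15.5
gripper_force: 40.0
```

>>> send_rows(
  steps=[
    [[0.08,0,0.03,0,0],[0,0,0.03,0,0],[0,0,0,0,0]],
  ],
)

```text
time_s: 10.33
ee_pos: [594.7, 98.4, 149.3]
ee_rot: [180.0, -0.0, 74.8]
force: [0.3, -0.2, -5.2]
gripper_width: 15.3
gripper_force: 40.0
```

>>> send_rows(
  steps=[
    [[0,0,0.03,0,0],[0,0,0,0,0]],
  ],
)

```text
time_s: 10.5
ee_pos: [594.5, 98.3, 147.8]
ee_rot: [-180.0, 0.0, 74.8]
force: [-0.3, 0.4, -4.9]
gripper_width: 15.3
gripper_force: 40.0
```

>>> send_rows(
  steps=[
    [[0,0,0.03,0,0],[0,0,0,0,0]],
  ],
)

```text
time_s: 10.67
ee_pos: [595.0, 98.4, 147.6]
ee_rot: [179.9, -0.0, 74.8]
force: [-0.4, -0.4, 0.5]
gripper_width: 15.1
gripper_force: 40.0
```

```bash
python3 -c "
from plan import *
plan([(595,98.4,147.6,74.8,.6,5),(595,98.4,150,74.8,.6,1),(595,98.4,220,74.8,.6,4),(570,125,222,70,.6,1),(414,287,170,43,.6,9),(409.6,293,110,41,.6,5),(409.6,293,42,41,.6,5)])"
```

```text
t 10.67 pos [595.   98.4 147.6] rot [179.9  -0.   74.8]
[[0.0, 0.0, 0.0, 0.0, 0.6], [0.0, 0.0, 0.0, 0.0, 0.6], [0.0, 0.0, 0.0, 0.0, 0.6], [0.0, 0.0, 0.0, 0.0, 0.6], [0.0, 0.0, 0.0, 0.0, 0.6]]
[[0.0, 0.0, -0.06, 0.0, 0.6], [0.0, 0.0, -0.44, 0.0, 0.6], [0.0, 0.0, -0.44, 0.0, 0.6], [0.0, 0.0, -0.44, 0.0, 0.6], [0.0, 0.0, -0.43, 0.0, 0.6]]
[[0.48, -0.78, -0.05, 0.7, 0.6], [0.27, -0.56, 0.14, 0.44, 0.6], [0.24, -0.57, 0.14, 0.44, 0.6], [0.21, -0.59, 0.15, 0.43, 0.6], [0.18, -0.6, 0.14, 0.44, 0.6]]
[[0.15, -0.61, 0.15, 0.43, 0.6], [0.12, -0.61, 0.14, 0.44, 0.6], [0.09, -0.62, 0.15, 0.43, 0.6], [0.06, -0.62, 0.14, 0.44, 0.6], [0.03, -0.63, 0.15, 0.43, 0.6]]
[[0.0, -0.04, 0.3, 0.06, 0.6], [0.01, -0.04, 0.3, 0.06, 0.6], [0.0, -0.03, 0.3, 0.06, 0.6], [0.0, -0.04, 0.3, 0.06, 0.6], [0.01, -0.03, 0.3, 0.05, 0.6]]
[[0.0, 0.0, 0.34, 0.0, 0.6], [0.0, 0.0, 0.34, 0.0, 0.6], [0.0, 0.0, 0.34, 0.0, 0.6], [0.0, 0.0, 0.34, 0.0, 0.6], [0.0, 0.0, 0.34, 0.0, 0.6]]
end [409.6 293.   42. ] 41.0
```

>>> send_rows(
  steps=[
    [[0,0,-0.02,0,0.6],[0,0,0,0,0.6],[0,0,0,0,0.6],[0,0,0,0,0.6],[0,0,0,0,0.6]],
  ],
)

```text
time_s: 11.08
ee_pos: [594.8, 98.3, 147.8]
ee_rot: [180.0, -0.0, 74.8]
force: [-0.4, 0.1, -0.8]
gripper_width: 45.3
gripper_force: 0.0
```

>>> send_rows(
  steps=[
    [[0,0,-0.06,0,0.6],[0,0,-0.44,0,0.6],[0,0,-0.44,0,0.6],[0,0,-0.44,0,0.6],[0,0,-0.43,0,0.6]],
  ],
)

```text
time_s: 11.5
ee_pos: [594.6, 98.4, 221.0]
ee_rot: [180.0, -0.0, 74.8]
force: [0.4, -0.2, -1.2]
gripper_width: 54.9
gripper_force: 0.0
```

>>> send_rows(
  steps=[
    [[0.48,-0.78,-0.05,0.7,0.6],[0.27,-0.56,0.14,0.44,0.6],[0.24,-0.57,0.14,0.44,0.6],[0.21,-0.59,0.15,0.43,0.6],[0.18,-0.6,0.14,0.44,0.6]],
  ],
)

```text
time_s: 11.92
ee_pos: [499.1, 197.2, 199.2]
ee_rot: [180.0, -0.0, 57.8]
force: [0.8, -0.2, -0.1]
gripper_width: 54.8
gripper_force: 0.0
```

>>> send_rows(
  steps=[
    [[0.15,-0.61,0.15,0.43,0.6],[0.12,-0.61,0.14,0.44,0.6],[0.09,-0.62,0.15,0.43,0.6],[0.06,-0.62,0.14,0.44,0.6],[0.03,-0.63,0.15,0.43,0.6]],
  ],
)

```text
time_s: 12.33
ee_pos: [412.7, 287.9, 170.1]
ee_rot: [180.0, -0.0, 42.9]
force: [-0.4, 0.2, -0.2]
gripper_width: 54.5
gripper_force: 0.0
```

```bash
python3 -c "
from plan import *
import cv2
plan([(409.6,293,110,41,.6,3),(409.6,293,41,41,.6,7)])
f=env.grab_frame('scene');g=env.grab_frame('top')
cv2.imwrite('pics/s3.png',np.hstack([cv2.resize(f['pixels'][100:300,180:380,::-1],(400,400)),cv2.resize(g['pixels'][120:300,120:320,::-1],(400,400))]))"
```

```text
t 12.33 pos [412.7 287.9 170.1] rot [180.   -0.   42.9]
[[0.01, -0.05, 0.5, 0.09, 0.6], [0.01, -0.05, 0.5, 0.09, 0.6], [0.01, -0.05, 0.5, 0.09, 0.6], [0.0, 0.0, 0.25, 0.0, 0.6], [0.0, 0.0, 0.25, 0.0, 0.6]]
[[0.0, 0.0, 0.25, 0.0, 0.6], [0.0, 0.0, 0.24, 0.0, 0.6], [0.0, 0.0, 0.25, 0.0, 0.6], [0.0, 0.0, 0.24, 0.0, 0.6], [0.0, 0.0, 0.25, 0.0, 0.6]]
end [409.6 293.1  40.9] 41.0
```

View pics/s3.png

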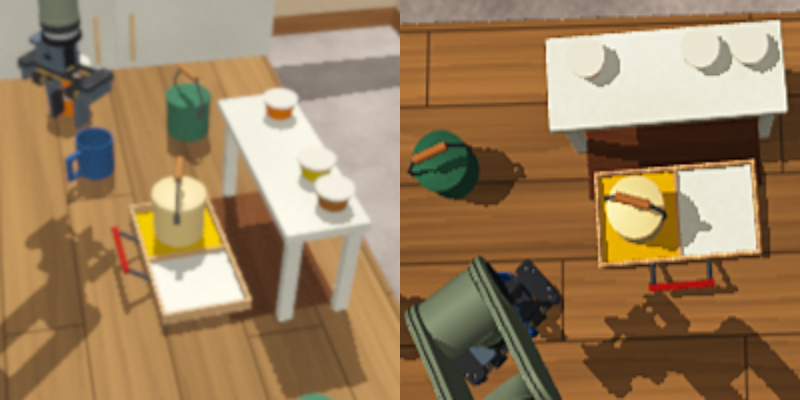

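The can stands upright in the yellow bay (left at (178,215), right at (635,210)); the gripper is above the mug handle.

>>> send_rows(
  steps=[
    [[0.01,-0.05,0.5,0.09,0.6],[0.01,-0.05,0.5,0.09,0.6],[0.01,-0.05,0.5,0.09,0.6],[0,0,0.25,0,0.6],[0,0,0.15,0,0.6]],
  ],
)

```text
time_s: 12.85
ee_pos: [410.2, 291.6, 92.9]
ee_rot: [-180.0, 0.1, 41.2]
force: [-0.3, 0.1, -0.8]
gripper_width: 54.8
gripper_force: 0.0
```

Run:
```python
from plan import *
from h import *
f=env.grab_frame('top');P=cloud(f);H=hsv(f);x,y,z=[P[...,i] for i in range(3)]
m=(x>340)&(x<560)&(y>200)&(y<420)&(H[...,0]>100)&(H[...,0]<125)&(H[...,1]>120)&(z>8)&(z<95)
print(box(P,m)); s=env.state();print(s['force'],s['gripper_width'])
plan([(409.6,293,41,41,.6,5)])
f=env.grab_frame('scene')
cv2.imwrite('pics/s4.png',cv2.resize(f['pixels'][120:220,180:280,::-1],(500,500),interpolation=cv2.INTER_CUBIC))
```

```text
[array([456.9, 303.4]), array([108.1,  23.9]), np.float64(32.2)]
[-0.33351885 -0.90373403 -1.16933928] 54.75106147739805
t 12.9 pos [410.1 291.5  92.6] rot [-1.80e+02  1.00e-01  4.12e+01]
[[0.0, -0.01, 0.26, 0.01, 0.6], [0.0, -0.01, 0.26, 0.0, 0.6], [0.0, -0.01, 0.26, 0.01, 0.6], [0.01, 0.0, 0.25, 0.0, 0.6], [0.0, -0.01, 0.26, 0.01, 0.6]]
end [409.4 293.   41. ] 41.0
```

View pics/s4.png

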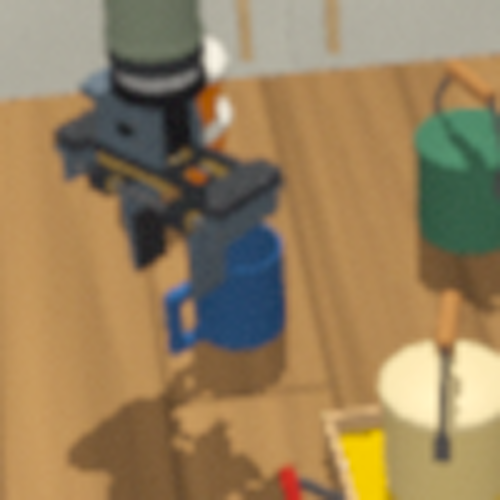

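The fingertips at (150,250) and (205,285) straddle the mug handle at (182,300).

>>> send_rows(
  steps=[
    [[0,-0.01,0.26,0.01,0.6],[0,-0.01,0.26,0,0.6],[0,-0.01,0.26,0,0.6],[0,0,0.25,0,0.6],[0,0,0.25,0,0.6]],
  ],
)

```text
time_s: 13.37
ee_pos: [410.5, 293.6, 43.1]
ee_rot: [180.0, -0.1, 41.1]
force: [0.5, 1.2, 0.6]
gripper_width: 55.0
gripper_force: 0.0
```

>>> send_rows(
  steps=[
    [[0,0,0,0,0],[0,0,0,0,0],[0,0,0,0,0],[0,0,0,0,0],[0,0,0,0,0]],
  ],
  squeeze=30,
)

```text
time_s: 13.78
ee_pos: [409.9, 293.5, 43.3]
ee_rot: [180.0, -0.1, 41.1]
force: [0.7, 0.4, -0.5]
gripper_width: 24.4
gripper_force: 0.0
```

>>> send_rows(
  steps=[
    [[0,0,0,0,0],[0,0,0,0,0],[0,0,0,0,0],[0,0,0,0,0]],
  ],
)

```text
time_s: 14.12
ee_pos: [409.6, 293.3, 43.1]
ee_rot: [-180.0, -0.0, 41.1]
force: [-1.3, -0.9, 2.6]
gripper_width: 11.6
gripper_force: 30.0
```

```bash
python3 -c "
from plan import *
import math
a=math.radians(2.7);X=np.array([math.cos(a),math.sin(a)]);Y=np.array([-X[1],X[0]])
w=np.array([599.7,-53]); ax=w+18*X; g=ax-68*X; print('grasp target',g)
s=env.state();p=s['ee_pos'];print(s['force'],s['torque'],s['gripper_width'])
plan([(p[0],p[1],55,41,0,2),(p[0],p[1],120,41,0,3),(480,140,130,25,0,6),(g[0],g[1],120,2.7,0,9)])
"
```

```text
grasp target [549.75550625 -55.35532254]
[-1.31716829 -0.89181284  2.57175313] [-0.13436376  0.1950071  -0.024971  ] 11.622831282044393
t 14.12 pos [409.6 293.3  43.1] rot [-180.    -0.    41.1]
[[0.0, 0.0, -0.15, 0.01, 0], [0.0, 0.0, -0.15, 0.0, 0], [0.0, 0.0, -0.54, 0.0, 0], [0.0, 0.0, -0.54, 0.0, 0], [0.0, 0.0, -0.54, 0.0, 0]]
[[-0.2, 0.67, -0.04, 0.39, 0], [-0.17, 0.68, -0.04, 0.39, 0], [-0.13, 0.69, -0.04, 0.39, 0], [-0.1, 0.7, -0.04, 0.39, 0], [-0.07, 0.7, -0.05, 0.39, 0]]
[[-0.04, 0.7, -0.04, 0.38, 0], [-0.05, 0.57, 0.03, 0.36, 0], [-0.03, 0.58, 0.03, 0.36, 0], [0.0, 0.58, 0.03, 0.36, 0], [0.02, 0.58, 0.03, 0.36, 0]]
[[0.05, 0.57, 0.03, 0.36, 0], [0.07, 0.57, 0.02, 0.36, 0], [0.09, 0.57, 0.03, 0.36, 0], [0.12, 0.56, 0.02, 0.36, 0], [0.14, 0.56, 0.03, 0.36, 0]]
end [549.6 -55.3 119.9] 2.7
```

```bash
python3 -c "
from plan import *
p=[409.6,293.3]
plan([(*p,49,41.1,0,1),(*p,70,41.1,0,1),(*p,160,41.1,0,3),(405,265,215,37,0,2),(455,120,235,25,0,5),(549.75,-55.3,225,2.7,0,8),(549.75,-55.3,130,2.7,0,5)])
"
```

```text
t 14.12 pos [409.6 293.3  43.1] rot [-180.    -0.    41.1]
[[0.0, 0.0, -0.15, 0.0, 0], [0.0, 0.0, -0.52, 0.0, 0], [0.0, 0.0, -0.75, 0.0, 0], [0.0, 0.0, -0.75, 0.0, 0], [0.0, 0.0, -0.75, 0.0, 0]]
[[-0.28, 0.23, -0.69, 0.3, 0], [-0.26, 0.24, -0.69, 0.3, 0], [-0.24, 0.73, -0.1, 0.35, 0], [-0.21, 0.74, -0.1, 0.35, 0], [-0.17, 0.75, -0.1, 0.35, 0]]
[[-0.14, 0.75, -0.1, 0.35, 0], [-0.11, 0.76, -0.1, 0.34, 0], [0.04, 0.62, 0.03, 0.41, 0], [0.07, 0.62, 0.03, 0.4, 0], [0.1, 0.61, 0.03, 0.41, 0]]
[[0.12, 0.61, 0.03, 0.4, 0], [0.15, 0.6, 0.03, 0.41, 0], [0.19, 0.6, 0.03, 0.4, 0], [0.21, 0.59, 0.04, 0.41, 0], [0.24, 0.57, 0.03, 0.4, 0]]
[[0.0, 0.0, 0.48, 0.0, 0], [0.0, 0.0, 0.47, 0.0, 0], [0.0, 0.0, 0.48, 0.0, 0], [0.0, 0.0, 0.47, 0.0, 0], [0.0, 0.0, 0.48, 0.0, 0]]
end [549.7 -55.4 129.9] 2.7
```

>>> send_rows(
  steps=[
    [[0,0,-0.15,0,0],[0,0,-0.5,0,0],[0,0,-0.75,0,0],[0,0,-0.75,0,0],[0,0,-0.77,0,0]],
  ],
  squeeze=45,
)

```text
time_s: 14.53
ee_pos: [408.8, 292.6, 160.4]
ee_rot: [-180.0, 0.1, 41.1]
force: [0.9, 0.7, -1.8]
gripper_width: 11.8
gripper_force: 45.0
```

>>> send_rows(
  steps=[
    [[-0.28,0.23,-0.69,0.3,0],[-0.26,0.24,-0.69,0.3,0],[-0.24,0.73,-0.1,0.35,0],[-0.21,0.74,-0.1,0.35,0],[-0.17,0.75,-0.1,0.35,0]],
  ],
)

```text
time_s: 14.95
ee_pos: [434.7, 176.4, 227.5]
ee_rot: [180.0, -0.0, 29.7]
force: [0.1, 0.9, -2.1]
gripper_width: 11.7
gripper_force: 45.0
```

>>> send_rows(
  steps=[
    [[-0.14,0.75,-0.1,0.35,0],[-0.11,0.76,-0.1,0.34,0],[0.04,0.62,0.03,0.41,0],[0.07,0.62,0.03,0.4,0],[0.1,0.61,0.03,0.41,0]],
  ],
)

```text
time_s: 15.37
ee_pos: [490.8, 52.9, 231.1]
ee_rot: [-180.0, 0.0, 16.5]
force: [-0.4, 0.2, -2.7]
gripper_width: 11.9
gripper_force: 45.0
```

>>> send_rows(
  steps=[
    [[0.12,0.61,0.03,0.4,0],[0.15,0.6,0.03,0.41,0],[0.19,0.6,0.03,0.4,0],[0.21,0.59,0.04,0.41,0],[0.24,0.57,0.03,0.4,0]],
  ],
)

```text
time_s: 15.78
ee_pos: [549.4, -56.7, 224.4]
ee_rot: [-180.0, 0.1, 2.6]
force: [-0.4, -0.4, -2.1]
gripper_width: 11.7
gripper_force: 45.0
```

```bash
python3 -c "
from plan import *
import cv2
s=env.state();print(s['gripper_width'],s['force'],s['torque'])
plan([(549.75,-55.3,120,2.7,0,5),(549.75,-55.3,68,2.7,0,5)])
f=env.grab_frame('scene');cv2.imwrite('pics/s5.png',cv2.resize(f['pixels'][120:290,200:400,::-1],(600,510)))"
```

```text
11.665889005868097 [-0.43796638 -0.36072887 -2.07794686] [-0.03722674  0.2228399   0.05822339]
t 15.78 pos [549.4 -56.7 224.4] rot [-1.8e+02  1.0e-01  2.6e+00]
[[0.0, -0.01, 0.52, 0.0, 0], [0.0, -0.01, 0.52, 0.0, 0], [0.0, -0.01, 0.52, -0.01, 0], [0.0, 0.0, 0.52, 0.0, 0], [0.01, -0.01, 0.53, -0.01, 0]]
[[0.0, 0.0, 0.26, 0.0, 0], [0.0, 0.0, 0.26, 0.0, 0], [0.0, 0.0, 0.26, 0.0, 0], [0.0, 0.0, 0.26, 0.0, 0], [0.0, 0.0, 0.26, 0.0, 0]]
end [549.7 -55.1  68. ] 2.7
```

View pics/s5.png

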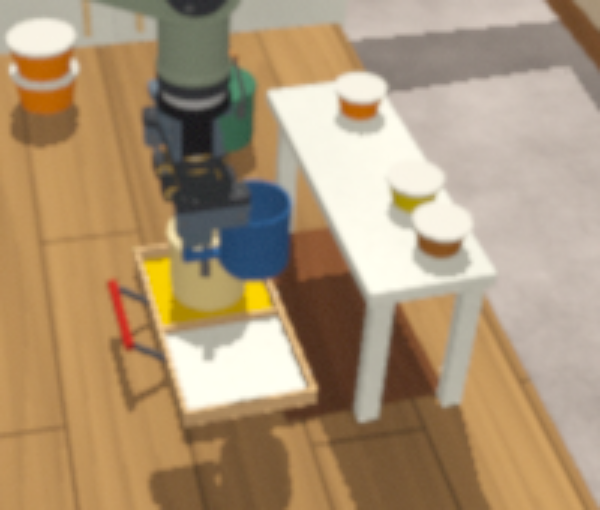

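The mug is held level at (255,230) above the white bay; the can is behind it.

>>> send_rows(
  steps=[
    [[0,-0.01,0.4,0,0],[0,-0.01,0.6,0,0],[0,-0.01,0.6,-0.01,0],[0,0,0.6,0,0],[0.01,-0.01,0.5,0,0]],
  ],
)

```text
time_s: 16.25
ee_pos: [548.6, -53.7, 115.0]
ee_rot: [-180.0, 0.2, 2.8]
force: [0.6, 0.1, -2.2]
gripper_width: 11.8
gripper_force: 45.0
```

>>> send_rows(
  steps=[
    [[0,0,0.4,0,0],[0,0,0.35,0,0],[0,0,0.25,0,0],[0,0,0.15,0,0],[0,0,0.08,0,0]],
  ],
)

```text
time_s: 16.67
ee_pos: [549.5, -53.8, 66.8]
ee_rot: [-180.0, 0.1, 2.8]
force: [0.2, 0.9, -2.0]
gripper_width: 11.2
gripper_force: 45.0
```

>>> send_rows(
  steps=[
    [[0,0,0.06,0,0],[0,0,0.05,0,0],[0,0,0.03,0,0],[0,0,0,0,0]],
  ],
)

```text
time_s: 17.0
ee_pos: [550.1, -53.9, 62.2]
ee_rot: [180.0, -0.0, 2.8]
force: [0.8, -0.3, -1.4]
gripper_width: 11.6
gripper_force: 45.0
```

>>> send_rows(
  steps=[
    [[0,0,0.03,0,0],[0,0,0,0,0]],
  ],
)

```text
time_s: 17.17
ee_pos: [550.1, -53.9, 60.9]
ee_rot: [180.0, -0.0, 2.8]
force: [0.6, 0.0, -2.5]
gripper_width: 11.7
gripper_force: 45.0
```

>>> send_rows(
  steps=[
    [[0,0,0.03,0,0],[0,0,0,0,0]],
  ],
)

```text
time_s: 17.33
ee_pos: [549.9, -53.9, 59.5]
ee_rot: [-180.0, 0.0, 2.8]
force: [-0.7, 0.3, -1.4]
gripper_width: 11.6
gripper_force: 45.0
```

>>> send_rows(
  steps=[
    [[0,0,0.02,0,0],[0,0,0,0,0]],
  ],
)

```text
time_s: 17.5
ee_pos: [550.2, -53.9, 59.1]
ee_rot: [-180.0, -0.0, 2.8]
force: [-0.2, -0.4, 0.5]
gripper_width: 11.6
gripper_force: 45.0
```

```bash
python3 -c "
from plan import *
p=[550.1,-53.9]
plan([(*p,62,2.8,.6,1),(*p,200,2.8,.6,4),(470,20.5,200,92.7,.6,15),(470,20.5,80,92.7,.6,5),(470,20.5,43,92.7,.6,5)])
"
```

```text
t 17.5 pos [550.2 -53.9  59.1] rot [-180.    -0.     2.8]
[[0.0, 0.0, -0.07, 0.0, 0.6], [0.0, 0.0, -0.86, 0.0, 0.6], [0.0, 0.0, -0.86, 0.0, 0.6], [0.0, 0.0, -0.87, 0.0, 0.6], [0.0, 0.0, -0.86, 0.0, 0.6]]
[[-0.13, -0.13, 0.0, -0.87, 0.6], [-0.11, -0.14, 0.0, -0.87, 0.6], [-0.1, -0.15, 0.0, -0.87, 0.6], [-0.08, -0.16, 0.0, -0.87, 0.6], [-0.06, -0.17, 0.0, -0.87, 0.6]]
[[-0.05, -0.18, 0.0, -0.87, 0.6], [-0.03, -0.18, 0.0, -0.87, 0.6], [-0.01, -0.18, 0.0, -0.87, 0.6], [0.01, -0.18, 0.0, -0.87, 0.6], [0.03, -0.18, 0.0, -0.87, 0.6]]
[[0.05, -0.18, 0.0, -0.88, 0.6], [0.07, -0.17, 0.0, -0.87, 0.6], [0.09, -0.16, 0.0, -0.88, 0.6], [0.1, -0.15, 0.0, -0.87, 0.6], [0.12, -0.14, 0.0, -0.88, 0.6]]
[[0.0, 0.0, 0.6, 0.0, 0.6], [0.0, 0.0, 0.6, 0.0, 0.6], [0.0, 0.0, 0.6, 0.0, 0.6], [0.0, 0.0, 0.6, 0.0, 0.6], [0.0, 0.0, 0.6, 0.0, 0.6]]
[[0.0, 0.0, 0.18, 0.0, 0.6], [0.0, 0.0, 0.19, 0.0, 0.6], [0.0, 0.0, 0.18, 0.0, 0.6], [0.0, 0.0, 0.19, 0.0, 0.6], [0.0, 0.0, 0.18, 0.0, 0.6]]
end [470.1  20.5  43.1] 92.7
```

>>> send_rows(
  steps=[
    [[0,0,0,0,0.55],[0,0,0,0,0.55],[0,0,0,0,0.55],[0,0,0,0,0.55],[0,0,0,0,0.55]],
  ],
)

```text
time_s: 17.92
ee_pos: [550.0, -53.9, 58.8]
ee_rot: [-180.0, -0.0, 2.8]
force: [-0.3, -0.6, -0.2]
gripper_width: 42.4
gripper_force: 0.0
```

>>> send_rows(
  steps=[
    [[0,0,-0.1,0,0.6],[0,0,-0.86,0,0.6],[0,0,-0.86,0,0.6],[0,0,-0.87,0,0.6],[0,0,-0.86,0,0.6]],
  ],
)

```text
time_s: 18.33
ee_pos: [549.7, -53.8, 202.6]
ee_rot: [-180.0, -0.0, 2.8]
force: [1.6, 0.3, -0.1]
gripper_width: 54.6
gripper_force: 0.0
```

>>> send_rows(
  steps=[
    [[-0.13,-0.13,0,-0.87,0.6],[-0.11,-0.14,0,-0.87,0.6],[-0.1,-0.15,0,-0.87,0.6],[-0.08,-0.16,0,-0.87,0.6],[-0.06,-0.17,0,-0.87,0.6]],
  ],
)

```text
time_s: 18.75
ee_pos: [523.1, -29.3, 201.1]
ee_rot: [180.0, -0.0, 33.0]
force: [-0.1, 0.3, 0.3]
gripper_width: 54.9
gripper_force: 0.0
```

>>> send_rows(
  steps=[
    [[-0.05,-0.18,0,-0.87,0.6],[-0.03,-0.18,0,-0.87,0.6],[-0.01,-0.18,0,-0.87,0.6],[0.01,-0.18,0,-0.87,0.6],[0.03,-0.18,0,-0.87,0.6]],
  ],
)

```text
time_s: 19.17
ee_pos: [496.1, -4.7, 201.1]
ee_rot: [180.0, -0.0, 62.9]
force: [-0.1, -0.3, -0.0]
gripper_width: 54.7
gripper_force: 0.0
```

>>> send_rows(
  steps=[
    [[0.05,-0.18,0,-0.88,0.6],[0.07,-0.17,0,-0.87,0.6],[0.09,-0.16,0,-0.88,0.6],[0.1,-0.15,0,-0.87,0.6],[0.12,-0.14,0,-0.88,0.6]],
  ],
)

```text
time_s: 19.58
ee_pos: [469.5, 20.7, 201.1]
ee_rot: [180.0, -0.0, 93.0]
force: [0.1, 0.4, 0.4]
gripper_width: 54.7
gripper_force: 0.0
```

```bash
python3 -c "
from plan import *
import cv2
from h import *
plan([(470,20.5,80,92.7,.6,5),(470,20.5,43,92.7,.6,5)])
f=env.grab_frame('top');P=cloud(f);H=hsv(f);x,y,z=[P[...,i] for i in range(3)]
b=((H[...,0]<6)|(H[...,0]>174))&(H[...,1]>150)&(z>35)&(z<90)&(x>400)&(x<640)&(abs(y)<150)
print('bar',box(P,b),P[b].mean(0).round(1))
g=env.grab_frame('scene')
cv2.imwrite('pics/s6.png',np.hstack([cv2.resize(g['pixels'][120:270,220:370,::-1],(400,400)),cv2.resize(f['pixels'][120:270,180:330,::-1],(400,400))]))"
```

```text
t 19.58 pos [469.5  20.7 201.1] rot [180.  -0.  93.]
[[0.0, 0.0, 0.61, 0.01, 0.6], [0.0, 0.0, 0.6, 0.01, 0.6], [0.0, 0.0, 0.61, 0.01, 0.6], [0.0, 0.01, 0.6, 0.01, 0.6], [-0.01, 0.0, 0.61, 0.01, 0.6]]
[[0.0, 0.0, 0.18, 0.0, 0.6], [0.0, 0.0, 0.19, 0.0, 0.6], [0.0, 0.0, 0.18, 0.0, 0.6], [0.0, 0.0, 0.19, 0.0, 0.6], [0.0, 0.0, 0.18, 0.0, 0.6]]
end [469.9  20.3  43.1] 92.7
bar [array([473.9, -16.3]), array([0. , 7.2]), np.float64(88.4)] [473.9 -16.3  68.7]
```

View pics/s6.png

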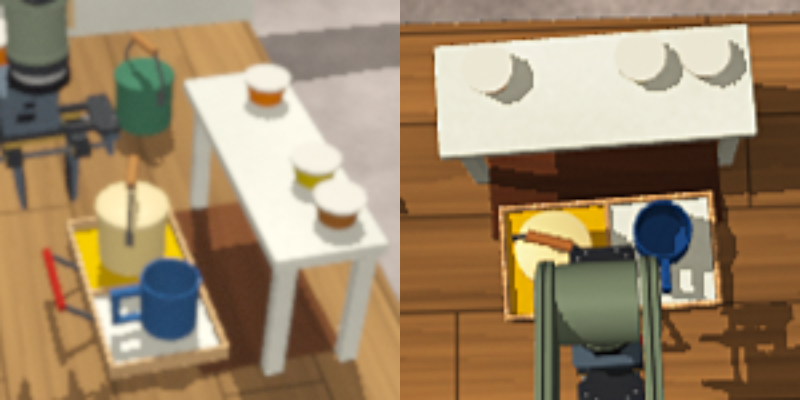

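Both items stand upright in their bays (left: can (130,230), mug (170,300)); the red bar is at (55,280) below the gripper.

>>> send_rows(
  steps=[
    [[0,0,0.61,0.01,0.6],[0,0,0.6,0.01,0.6],[0,0,0.61,0.01,0.6],[0,0.01,0.6,0.01,0.6],[0,0,0.61,0,0.6]],
  ],
)

```text
time_s: 20.1
ee_pos: [470.9, 20.2, 78.9]
ee_rot: [179.9, 0.0, 92.3]
force: [0.2, 0.3, 0.0]
gripper_width: 54.7
gripper_force: 0.0
```

>>> send_rows(
  steps=[
    [[0,0,0.18,0,0.6],[0,0,0.19,0,0.6],[0,0,0.18,0,0.6],[0,0,0.19,0,0.6],[0,0,0.18,0,0.6]],
  ],
)

```text
time_s: 20.52
ee_pos: [471.1, 20.5, 43.0]
ee_rot: [179.9, -0.0, 92.4]
force: [0.3, 0.7, -0.0]
gripper_width: 54.8
gripper_force: 0.0
```

>>> send_rows(
  steps=[
    [[0,0,0,0,0],[0,0,0,0,0],[0,0,0,0,0],[0,0,0,0,0],[0,0,0,0,0]],
  ],
  squeeze=25,
)

```text
time_s: 20.93
ee_pos: [470.6, 20.5, 43.2]
ee_rot: [179.9, -0.0, 92.5]
force: [0.6, 0.4, 0.6]
gripper_width: 24.2
gripper_force: 0.0
```

>>> send_rows(
  steps=[
    [[0,0,0,0,0],[0,0,0,0,0],[0,0,0,0,0],[0,0,0,0,0]],
  ],
)

```text
time_s: 21.27
ee_pos: [470.4, 20.5, 43.0]
ee_rot: [180.0, 0.0, 92.5]
force: [-0.6, 0.2, 2.0]
gripper_width: 11.8
gripper_force: 25.0
```

```bash
python3 -c "
from plan import *
import math
s=env.state();p=s['ee_pos'];a=math.radians(2.7)
plan([(p[0]+136*math.cos(a),p[1]+136*math.sin(a),p[2],92.7,0,20)])"
```

```text
t 21.27 pos [470.4  20.5  43. ] rot [180.    0.   92.5]
[[0.0, 0.17, 0.0, 0.0, 0], [0.0, 0.17, 0.0, 0.0, 0], [0.0, 0.17, 0.0, 0.0, 0], [0.0, 0.17, 0.0, 0.0, 0], [0.0, 0.17, 0.0, 0.0, 0]]
[[0.0, 0.17, 0.0, 0.0, 0], [0.0, 0.17, 0.0, 0.0, 0], [0.0, 0.17, 0.0, 0.0, 0], [0.0, 0.17, 0.0, 0.0, 0], [0.0, 0.17, 0.0, 0.0, 0]]
[[0.0, 0.17, 0.0, 0.0, 0], [0.0, 0.17, 0.0, 0.0, 0], [0.0, 0.17, 0.0, 0.0, 0], [0.0, 0.17, 0.0, 0.0, 0], [0.0, 0.17, 0.0, 0.0, 0]]
[[0.0, 0.17, 0.0, -0.01, 0], [0.0, 0.17, 0.0, 0.0, 0], [0.0, 0.17, 0.0, -0.01, 0], [0.01, 0.17, 0.0, 0.0, 0], [0.0, 0.17, 0.0, -0.01, 0]]
end [606.2  26.9  43. ] 92.7
```

>>> send_rows(
  steps=[
    [[0,0.04,0,0,0],[0,0.08,0,0,0],[0,0.12,0,0,0],[0,0.16,0,0,0],[0,0.18,0,0,0]],
  ],
)

```text
time_s: 21.68
ee_pos: [493.5, 21.6, 43.0]
ee_rot: [-180.0, -0.0, 92.5]
force: [-2.7, 1.2, 4.1]
gripper_width: 11.5
gripper_force: 25.0
```

>>> send_rows(
  steps=[
    [[0,0.2,0,0,0],[0,0.2,0,0,0],[0,0.2,0,0,0],[0,0.2,0,0,0],[0,0.2,0,0,0]],
  ],
)

```text
time_s: 22.1
ee_pos: [534.1, 23.6, 43.0]
ee_rot: [180.0, -0.0, 92.5]
force: [-2.7, 1.0, 6.8]
gripper_width: 11.7
gripper_force: 25.0
```

>>> send_rows(
  steps=[
    [[0,0.2,0,0,0],[0,0.2,0,0,0],[0,0.2,0,0,0],[0,0.2,0,0,0],[0,0.2,0,0,0]],
  ],
)

```text
time_s: 22.52
ee_pos: [574.0, 25.5, 43.0]
ee_rot: [180.0, -0.1, 92.5]
force: [-1.9, 2.2, 4.8]
gripper_width: 11.6
gripper_force: 25.0
```

>>> send_rows(
  steps=[
    [[0,0.2,0,0,0],[0,0.18,0,0,0],[0,0.14,0,0,0],[0,0.1,0,0,0],[0,0.06,0,0,0]],
  ],
)

```text
time_s: 22.93
ee_pos: [601.5, 26.8, 43.0]
ee_rot: [179.9, -0.1, 92.4]
force: [-1.1, 3.4, 6.5]
gripper_width: 11.6
gripper_force: 25.0
```

```bash
python3 -c "
from plan import *
s=env.state();print(s['ee_pos'],s['force'],s['gripper_width'])"
```

```text
[601.52877629  26.77028672  42.98649014] [-1.07445195  3.37822281  6.52388486] 11.55453265217795
```

>>> send_rows(
  steps=[
    [[0,0.07,0,0,0],[0,0.06,0,0,0],[0,0.05,0,0,0],[0,0.02,0,0,0],[0,0,0,0,0]],
  ],
)

```text
time_s: 23.35
ee_pos: [609.2, 27.2, 43.0]
ee_rot: [179.9, -0.1, 92.4]
force: [-0.6, 4.3, 4.8]
gripper_width: 11.6
gripper_force: 25.0
```

>>> send_rows(
  steps=[
    [[0,0.04,0,0,0],[0,0.03,0,0,0],[0,0,0,0,0]],
  ],
)

```text
time_s: 23.6
ee_pos: [609.7, 27.2, 43.0]
ee_rot: [-179.8, -0.1, 92.4]
force: [-6.6, 4.6, 8.4]
gripper_width: 12.1
gripper_force: 25.0
```

>>> send_rows(
  steps=[
    [[0,0.03,0,0,0],[0,0,0,0,0]],
  ],
)

```text
time_s: 23.77
ee_pos: [609.7, 27.2, 42.9]
ee_rot: [-179.6, -0.1, 92.4]
force: [-8.1, 3.9, 10.2]
gripper_width: 11.7
gripper_force: 25.0
```

>>> send_rows(
  steps=[
    [[0,0,0,0,0.6],[0,0,0,0,0.6],[0,0,0,0,0.6],[0,0,0,0,0.6],[0,0,0,0,0.6]],
  ],
)

```text
time_s: 24.18
ee_pos: [612.7, 26.2, 42.4]
ee_rot: [-180.0, 0.0, 92.4]
force: [-1.1, -0.0, 1.2]
gripper_width: 42.3
gripper_force: 0.0
```

>>> send_rows(
  steps=[
    [[0,-0.1,0,0,0.6],[0,-0.06,0,0,0.6],[0,0,-0.2,0,0.6],[0,0,-0.5,0,0.6],[0,0,-0.7,0,0.6]],
  ],
)

```text
time_s: 24.6
ee_pos: [604.3, 26.2, 97.7]
ee_rot: [-179.7, -0.0, 92.4]
force: [0.6, 0.4, -0.7]
gripper_width: 55.0
gripper_force: 0.0
```

>>> send_rows(
  steps=[
    [[0,0,-0.8,0,0.6],[0,-0.4,-0.8,0,0.6],[0,-0.8,-0.6,0,0.6],[0,-0.9,-0.2,0,0.6],[0,-0.9,0,0,0.6]],
  ],
)

```text
time_s: 25.02
ee_pos: [486.7, 21.1, 198.0]
ee_rot: [179.6, 0.0, 92.5]
force: [-0.6, -0.3, 0.5]
gripper_width: 54.9
gripper_force: 0.0
```

```bash
python3 -c "
from plan import *
from h import *
print(env.state()['ee_pos'],env.state()['force'])
f=env.grab_frame('top');g=env.grab_frame('scene')
for q in(f,g):
    P=cloud(q);H=hsv(q);x,y,z=[P[...,i] for i in range(3)]
    b=((H[...,0]<6)|(H[...,0]>174))&(H[...,1]>150)&(z>35)&(z<90)&(x>400)&(x<640)&(abs(y)<150)
    print('bar',b.sum(),b.any() and box(P,b))
cv2.imwrite('pics/s7.png',np.hstack([cv2.resize(g['pixels'][100:280,200:380,::-1],(400,400)),cv2.resize(f['pixels'][120:300,120:320,::-1],(400,400))]))"
```

```text
[486.68282239  21.13901415 197.99465056] [-0.63521609 -0.26551045  0.51855767]
bar 18 [array([611.5,  25.2]), array([  9.5, 113.9]), np.float64(5.2)]
bar 68 [array([611.8,  20.2]), array([ 14.9, 117.8]), np.float64(0.3)]
```

View pics/s7.png

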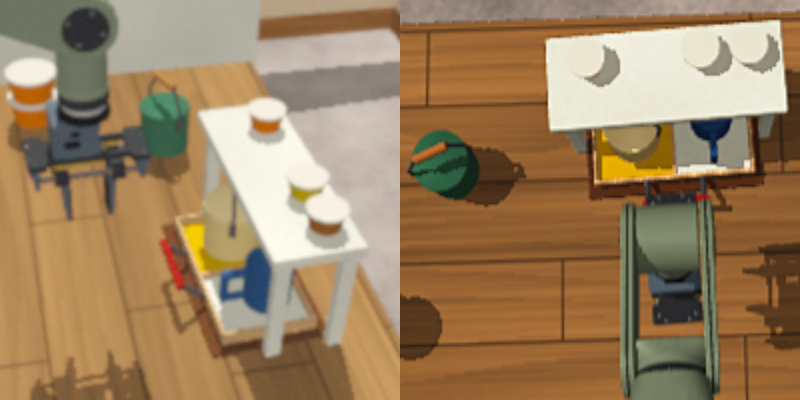

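The tray is home, with the bar at x≈611. Both items stand upright in their bays under the shelf, and the robot is clear.

```bash
python3 -c "
from workcell import env
print(env.job_done())"
```

```text
the job is handed in; nothing more can be done
None
```

The job is handed in at about 25 s of the 67 s allowed: the tray went fully out and is home again, with the honey can upright in the yellow bay, the mug upright in the white bay, and the other items left alone.

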